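Check the air pressure at the press manifold's test port

TASK

Check the air at the printing press's manifold: first put the red-headed key fully into the slot of the yellow shut-off valve and turn it clockwise (seen from above) to its stop, about 70 degrees, to open the air, and leave the key in. Then set the test gauge on the test port, turn its knurled collar until the hidden keyways drop over the port's pins, push it fully home against the spring of the port's check valve, and finish while still holding it pushed home so that the gauge reads. Leave the other things on the bench where they are.

Things in the scene. Friction and masses are not known exactly. Their poses are not given: they have to be found in the camera images.
- key: Loose key, 40 g, 60 mm tall, upright in the wooden stand. Origin: centre of the blade's foot; z up, x along blade and head width, y across thickness. Steel blade 12 x 5 mm, z 6 to 20 mm, tapering below to 8 x 2 mm at z 0. Black shoulder 22 x 12 mm, z 20 to 24 mm, stops it on stand or barrel. Red head 28 (x) x 8 (y) mm, z 24 to 60 mm: grip it across y at z 46 mm. Fits either way round.
- stand: Fixed wooden key stand, 70 x 55 x 28 mm, origin at the centre of its underside, z up. The key stands in a slot in its middle, blade along the stand's x, foot 8 mm above the bench; lift it over 22 mm to clear.
- manifold: Fixed air manifold: grey plate 130 (x) x 290 (y) mm with an aluminium block (top 53 mm above the bench), solenoid valves in the middle; origin at the plate's underside centre. Yellow shut-off valve at its -y end, test port at its +y end, each 88 mm from the middle. Apart from lock barrel, its bezel and the port, nothing on it is higher than 76 mm.
- slot (a point): Mouth of the key slot: centre of the top face of the round brass lock barrel (28 mm across) in the yellow shut-off valve, 83 mm above the bench. Turns with the barrel; z up, x along the slot. Slot 14.4 (x) x 7.4 (y) mm, 21 mm deep. Fully in, the key's foot lies 20 mm below this point. The key has about 0.2 rad of play before the barrel follows.
- valve (a joint): Angle of the lock barrel (rad): 0 shut, grows clockwise seen from above to its stop at 1.22 (open); starts between 0 and 0.15. Friction 0.08 N m; it stays where it is left.
- gauge: Loose test gauge, about 0.3 kg, standing on the bench: dial head 40 mm across, z 38 to 63 mm, dial up, on a knurled brass collar 42 mm across, z 0 to 36 mm. Origin: centre of the collar's open underside, z up. Grip the collar at z 24 mm. The collar swivels on the head with slight drag, so the dial's yaw says nothing about the keyways.
- collar_mid (a point): On the gauge's axis at gripping height, 24 mm above the collar's underside. Inside the collar, seen only from below: bore 23.4 mm across, 24 mm deep to a flat ceiling, and three straight keyways 10 mm wide, 120 degrees apart, at an unknown angle. A turn of at most 2.1 rad either way brings them over the pins; they drop within about 0.2 rad either side if centred.
- port (a point): Test port: centre of the top face of its brass seat flange (36 mm across), 83 mm above the bench, 30 mm above the block, z up. A spigot 21 mm across rises 22 mm (top tapered to 14 mm). Gauge origin above this point: 12 mm resting on the pins, 5 mm when the keyways have dropped over them and the ceiling meets the poppet, 0 when fully home on the flange.
- pin (a point): Middle of the outer end of one of the three steel pins (4 mm round) that stick out of the port's spigot to 15 mm from its axis, 120 degrees apart, 10 mm above the flange. This one points along the manifold's +x.
- poppet (a joint): How far the sprung check-valve poppet (8 mm pin, 7 mm proud of the spigot's top) is pushed down (m): 0 shut, about 0.005 with the gauge home. Its spring pushes back with 5 N at first, about 13 N at home, so the gauge lifts again when let go.
- tape: Bystander: blue roll of tape, 90 mm across, 36 mm high, lying flat; origin at the centre of its underside.
- glue_can: Bystander: spray can, 60 mm across, 170 mm tall, upright; origin at the centre of its underside.
- ink_blue: Bystander: ink tub with blue lid, 88 mm across, 82 mm tall; origin at the centre of its underside.
- ink_orange: Bystander: ink tub with orange lid, 88 mm across, 82 mm tall; origin at the centre of its underside.
- squeegee: Bystander: squeegee lying flat, 300 mm long (x), about 85 mm wide, 26 mm high; origin at the middle of its underside.
- ink_knife: Bystander: ink spatula with wooden handle, lying; origin under its middle.
- spanner: Bystander: steel spanner, lying; origin under its middle.
There are look-alikes about, which are no part of the job. Of the things that look like the gauge, the smallest one is meant.

How it is judged:
By the outcome, as a careful person would: the job done as asked, in the order asked, and still so for the second after the job is handed in, while the arm keeps its last pose, push and grip.
It also fails if it takes over 72 s, if anything falls off the work surface, if the arm or the gripper's body presses on something with over 40 N, if the wrist force passes 120 N, or if a joint passes its speed limit or range.

ROBOT

A 6-joint arm with a two-finger parallel gripper is mounted at the origin on the work surface. World frame = base frame: x ahead of the robot, y to its left, z up, the work surface at z = 0. Lengths are in m, angles in degrees, forces in N, time in s.
With the tool pointing down it reaches from about 0.375 to 0.9 m from the base axis. Payload 3.1 kg.
Tool frame: the origin (TCP) lies on the centre line of the jaws, within the pads' length; the fingertips stand ahead of it and the grasp point (between the pads) lies 6 mm ahead of it (r.finger_overhang is the z of the fingertips in the tool frame, in m); z points along the fingers, y is the line along which they close (so a half turn about z gives the same grasp; the last joint's range is limited). The gripper opens to 85 mm and grips with 20 to 120 N. Pads are 22 mm wide; open, the fingers measure 114 mm over their backs; the gripper's body (76 mm by 85 mm) begins 54 mm behind the grasp point. The pads swing forward as they close: fully open they stand 13 mm farther back than shut.
Start: joints at [-85.858, 30.224, 82.088, -0, 67.689, -10.227], TCP at [0.155, -0.605, 0.231] pointing down, gripper open.
Joint ranges: [-176.69, 176.69], [-43.24, 126.21], [12.49, 139.97], [-82, 262], [0, 151.66], [-163.58, 163.58]. Speed limits (degrees/s): [159.86, 159.86, 180, 180, 180, 180].

INTERFACE

Orientations are given as [roll, pitch, yaw] about the fixed x, y, z axes, in that order (R = Rz(yaw) Ry(pitch) Rx(roll)).
In Python, from workcell import r gives the robot as it stands.
- The arm moves only by the tool step_hand, called after "Emit:" by a JSON object that holds its "op" and its "data". Schema: {"type":"object","properties":{"segments":{"type":"object","properties":{"motion":{"type":"array","items":{"type":"array","items":{"type":"number"},"minItems":6,"maxItems":6},"minItems":1,"maxItems":10}},"additionalProperties":false,"required":["motion"]},"aperture":{"type":"number"},"squeeze":{"type":"number"},"only":{"type":"string"},"quiet":{"type":"boolean"},"lines":{"type":"string"}},"required":["segments"],"additionalProperties":false}. segments is an object whose key "motion" holds a list of rows, 1 to 10 of them, each of 6 numbers: dx, dy, dz in shares of 0.25 m (1.0 is 0.25 m), then a rotation vector rx, ry, rz in a scale on which 1.0 is pi rad; each row shifts and turns the commanded pose from where the row before left it, along the tool's axes as they then stand; what a row does not reach is not made up. A row lasts 1/10 s, in which the tool goes at most 0.05 m and 8.59 degrees, less where a joint would pass 70% of its speed; a pose out of reach is approached as far as the arm can. aperture is the finger opening in m, set as the call begins (left out keeps the last). The fingers move at their own pace and stop on an object; squeeze is the grip in N (left out, the last holds). Time passes only in rows, so rows that do not move let the fingers close. The tool returns the time, the measured TCP pose, the force, the opening and the grip force at its end. only (a regular expression) keeps the lines of the reply that match it, lines (a string "A,B") keeps lines A to B, and quiet returns only ok. A shift or turn number past 1, either way, is cut back to 1. Input that does not fit is refused with a message, and nothing moves.
- r.observe(): the state, without advancing time (a new reading comes with each control period).
- r.capture(name): name is "scene" or "top" or "wrist"; returns the picture (480x640x3 uint8, red, green, blue); there is no depth.
- r.camera_info(name): a dict with "vertical_fov" (degrees; the focal length in pixels is half the picture's height over the tangent of half this angle, whatever the lens; pixels are square), "cx", "cy" (the principal point, pixels), "k1" (the pictures are not rectified: a ray, as slopes to the right and down, at radius r is drawn at 1 + k1 r^2 times it, then the intrinsics apply), "camera_from_world" (4x4, takes a point from world to camera coordinates). Camera axes: x right, y down, z forward; pixel columns grow to the right and rows downward; lengths in m; the calibration is good to about 2 mm. A picture is of the moment at which its call begins: read the wrist's pose just before it. camera_info takes no time and is no camera call; for the wrist camera it gives the pose at the moment of the call.
- r.close_job(): hands the job in; it is judged then, once.
The state is a dict: "time_s": time; "qpos": joint angles; "joint_velocities": joint speeds; "effort": joint torques, N m; "position": TCP position; "tool_rot": TCP orientation; "force": force on the tool from outside, world axes, zero at the start; "moment": the same for the moment, N m; "finger_gap": finger opening in m; "finger_force": force on a finger pad.
Only numpy, scipy, OpenCV 4.12 (cv2) and the standard library are available. Lean on these libraries where they do the work, as an engineer would, in place of code of your own. Each camera call takes 0.05 s, during which the arm holds its last target. There are 200 camera calls.

## Working session

There is one attempt and no reset: what is moved stays moved. The work goes in short steps, Python scripts to look and compute and a tool call to move; the robot and the scene stay as the last step left them, time stands still between calls to the robot, and variables do not carry over. Pictures are saved under pics/ and viewed, at most 10 in all, crops included, and the job is handed in when it is done.

```bash
mkdir -p pics; ls; python3 - <<'E'
from workcell import r
import cv2,numpy as np
for n in("scene","top"):
    im=r.capture(n); cv2.imwrite(f"pics/{n}0.png",im[:,:,::-1]); i=r.camera_info(n); print(n,i["vertical_fov"],i["cx"],i["cy"],i["k1"]); print(np.round(i["camera_from_world"],3))
print(r.finger_overhang,r.observe())
E
```

```text
pics
scene 56.924243062307355 319.4364387282871 240.15743339068297 -0.04760480280639523
[[ 0.538  0.843  0.016 -0.334]
 [ 0.505 -0.307 -0.807 -0.205]
 [-0.675  0.442 -0.591  1.455]
 [ 0.     0.     0.     1.   ]]
top 44.579364143097635 325.56946142363637 250.71569673352997 -0.09757053428794588
[[ 0.023 -1.     0.009  0.018]
 [-0.986 -0.024 -0.164  0.57 ]
 [ 0.165 -0.005 -0.986  1.316]
 [ 0.     0.     0.     1.   ]]
0.025 {'time_s': 0.1, 'qpos': array([-8.58590827e+01,  3.02719977e+01,  8.21498677e+01, -2.59781867e-03,
        6.76905051e+01, -1.02262081e+01]), 'joint_velocities': array([-0.0386997 , -0.11561371, -0.03646338, -0.00185216, -0.02871302,
        0.0651221 ]), 'effort': array([ 2.20715101e-04, -4.43304741e+01, -1.78586787e+01, -2.00280160e-04,
        3.89273831e-03, -8.73338564e-06]), 'position': array([ 0.15506345, -0.60478121,  0.23044452]), 'tool_rot': array([-1.79888988e+02, -1.75864065e-02,  1.43680968e+01]), 'force': array([-0.55793924, -0.86880883, -0.08528622]), 'moment': array([ 0.02966613, -0.03980671, -0.00040478]), 'finger_force': 0.0, 'finger_gap': 0.08531624068090479}
```

View pics/top0.png

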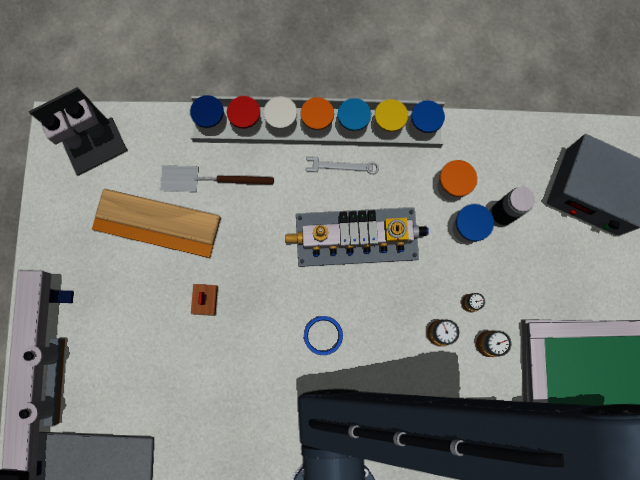

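View pics/scene0.png

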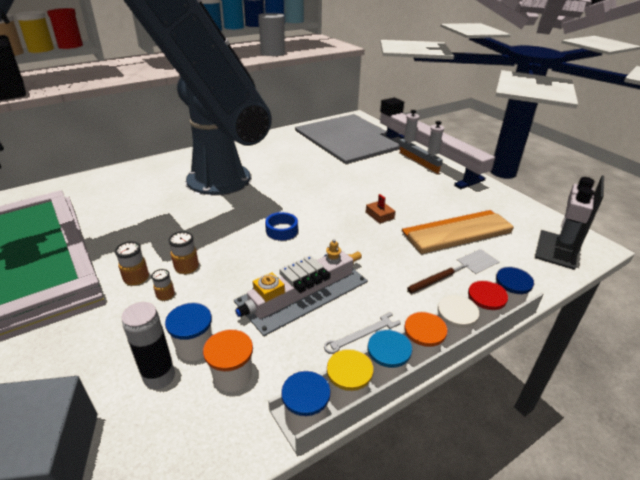

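The gauge look-alikes in the top view are at (444,333), (494,343) and (474,301). The one at (474,301) is clearly the smallest, so it should be the gauge; I'll check that in a crop. The key is at (203,299), the yellow valve at (397,229) and the port at (320,232).

```bash
cat > h.py <<'E'
import numpy as np,cv2
from scipy.spatial.transform import Rotation as R
from workcell import r
def cam(n):
    i=r.camera_info(n); f=240/np.tan(np.radians(i["vertical_fov"])/2)
    return f,i["cx"],i["cy"],i["k1"],np.array(i["camera_from_world"])
def ray(c,px):
    f,cx,cy,k,T=c; d=np.array([(px[0]-cx)/f,(px[1]-cy)/f]); u=d.copy()
    for _ in range(20): u=d/(1+k*(u@u))
    Ri=T[:3,:3].T; return -Ri@T[:3,3],Ri@np.r_[u,1]
def onz(c,px,z):
    o,d=ray(c,px); return o+d*(z-o[2])/d[2]
def proj(c,P):
    f,cx,cy,k,T=c; q=T[:3,:3]@np.asarray(P)+T[:3,3]; u=q[:2]/q[2]; u=u*(1+k*(u@u)); return u*f+[cx,cy]
def blob(im,lo,hi,box=None):
    """largest colour blob centroid; hsv bounds; box x0,y0,x1,y1"""
    h=cv2.cvtColor(im,cv2.COLOR_RGB2HSV); m=cv2.inRange(h,lo,hi)
    if box: k=np.zeros_like(m); x0,y0,x1,y1=box; k[y0:y1,x0:x1]=1; m=m*k
    cs,_=cv2.findContours(m,cv2.RETR_EXTERNAL,cv2.CHAIN_APPROX_NONE); return max(cs,key=cv2.contourArea)
def go(p,yaw,pos=None,rot=None):
    """tool-axis shift and rotvec to reach p, pointing down with given yaw"""
    s=r.observe(); R0=R.from_euler('xyz',s["tool_rot"] if rot is None else rot,degrees=True)
    R1=R.from_euler('xyz',[180,0,yaw],degrees=True)
    d=R0.inv().apply(np.asarray(p)-(s["position"] if pos is None else pos))
    print("shift",np.round(d,4),"rot",np.round((R0.inv()*R1).as_rotvec(degrees=True),2),"q",np.round(s["qpos"],1))
E
python3 - <<'E'
from h import *
c=cam("top"); im=cv2.imread("pics/top0.png")
for n,p,z in [("key",(203,297),.06),("valve",(397,229),.083),("port",(320,231),.1),("gauge",(474,301),.063),("g2",(444,333),.06),("tape",(323,336),.02),("knife",(245,181),.02),("can",(519,198),.17),("inkblue",(474,223),.082)]: print(n,np.round(onz(c,p,z),3))
a=cv2.resize(im[270:370,400:540],None,fx=5,fy=5,interpolation=cv2.INTER_CUBIC)[:, :700]
cv2.imwrite("pics/g.png",a)
w=r.camera_info("wrist");print(w["vertical_fov"],w["cx"],w["cy"],w["k1"]);T=np.linalg.inv(np.array(w["camera_from_world"]));
s=r.observe();R0=R.from_euler('xyz',s["tool_rot"],degrees=True);print(R0.inv().apply(T[:3,3]-s["position"]),R0.inv().as_matrix()@T[:3,:3])
go([.33,.21,.25],0)
E
```

```text
key [0.453 0.308 0.06 ]
valve [ 0.618 -0.131  0.083]
port [0.605 0.045 0.1  ]
gauge [ 0.458 -0.311  0.063]
g2 [ 0.385 -0.242  0.06 ]
tape [0.373 0.032 0.02 ]
knife [0.741 0.23  0.02 ]
can [ 0.676 -0.387  0.17 ]
inkblue [ 0.637 -0.31   0.082]
70.81087899609253 319.68435423448256 239.85335857421578 -0.06514805193685974
[ 0.07813133 -0.00030637 -0.142358  ] [[-1.63886565e-03 -9.51914455e-01 -3.06359568e-01]
 [ 9.99997584e-01 -2.00882155e-03  8.92299812e-04]
 [-1.46481479e-03 -3.06357365e-01  9.51915447e-01]]
shift [ 0.3717 -0.7459 -0.018 ] rot [-0.11 -0.   14.37] q [-85.9  30.3  82.1  -0.   67.7 -10.2]
```

View pics/g.png

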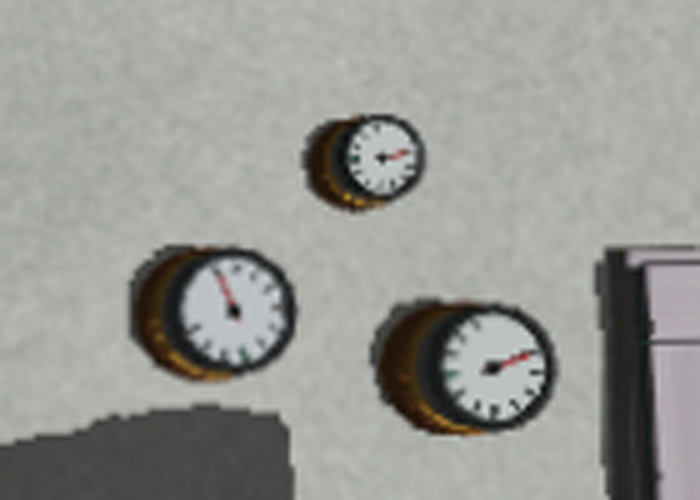

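The crop confirms it: the smallest gauge is at crop (380,157), which is top view (474,301). I'll fly over the gauge, valve, port and key with the wrist camera and measure as I go.

The rows are not in the units I measure in: shifts go in shares of 0.25 m and turns go in shares of pi rad. I convert before sending: 0.0367 m / 0.25 = 0.1468, -0.0244 m / 0.25 = -0.0976.

Emit:
{"op": "step_hand", "data": {"segments": {"motion": [[0.1468,-0.0976,-0.022,0,0,0],[0.1468,-0.0976,-0.022,0,0,0],[0.1468,-0.0976,-0.022,0,0,0],[0.1468,-0.0976,-0.022,0,0,0],[0.1468,-0.0976,-0.022,0,0,0],[0.1468,-0.0976,-0.022,0,0,0],[0.1468,-0.0976,-0.022,0,0,0],[0.1468,-0.0976,-0.022,0,0,0],[0.1468,-0.0976,-0.022,0,0,0],[0,0,0,0,0,0]]}}}

```text
time_s: 1.1
position: [0.4233, -0.3065, 0.2813]
tool_rot: [-180.0, -0.1, 14.7]
force: [-0.2, 0.4, 0.1]
finger_gap: 0.0856
finger_force: 0.0
```

```bash
python3 - <<'E'
from h import *
import pickle
c=cam("wrist");im=r.capture("wrist");cv2.imwrite("pics/w_g.png",im[:,:,::-1]);pickle.dump(c,open("w_g.pkl","wb"));go([.60,-.08,.30],14.4)
E
```

```text
shift [ 0.2301 -0.176  -0.0191] rot [-0.01 -0.    0.26] q [-48.4  18.9  93.1   0.   67.9  26.9]
```

To row units: 0.0285 m / 0.25 = 0.114, -0.0263 m / 0.25 = -0.1052.

Emit:
{"op": "step_hand", "data": {"segments": {"motion": [[0.114,-0.1052,-0.008,0,0,0],[0.114,-0.1052,-0.008,0,0,0],[0.114,-0.1052,-0.008,0,0,0],[0.114,-0.1052,-0.008,0,0,0],[0.114,-0.1052,-0.008,0,0,0],[0.114,-0.1052,-0.008,0,0,0],[0.114,-0.1052,-0.008,0,0,0],[0.114,-0.1052,-0.008,0,0,0],[0,0,0,0,0,0],[0,0,0,0,0,0]]}}}

```text
time_s: 2.15
position: [0.589, -0.0509, 0.2961]
tool_rot: [180.0, 0.1, 14.4]
force: [-0.5, 0.4, -1.1]
finger_gap: 0.085
finger_force: 0.0
```

```bash
python3 - <<'E'
from h import *
import pickle
c=cam("wrist");im=r.capture("wrist");cv2.imwrite("pics/w_m.png",im[:,:,::-1]);pickle.dump(c,open("w_m.pkl","wb"))
s=r.observe();print(s["position"],s["qpos"])
a=cv2.imread("pics/w_g.png");b=im[:,:,::-1]
cv2.imwrite("pics/v1.png",cv2.resize(np.hstack([a,b]),(800,300),interpolation=cv2.INTER_AREA))
pt=[proj(c,p) for p in ([.618,-.131,.083],[.605,.045,.1])];print(pt)
E
```

```text
[ 0.58857553 -0.05155455  0.29609882] [-1.58058066e+01  2.37659110e+01  8.25487730e+01 -5.84055523e-02
  7.37772206e+01  5.98884850e+01]
[array([398.78418345, 199.76121599]), array([230.22182257, 172.58701104])]
```

View pics/w_m.png

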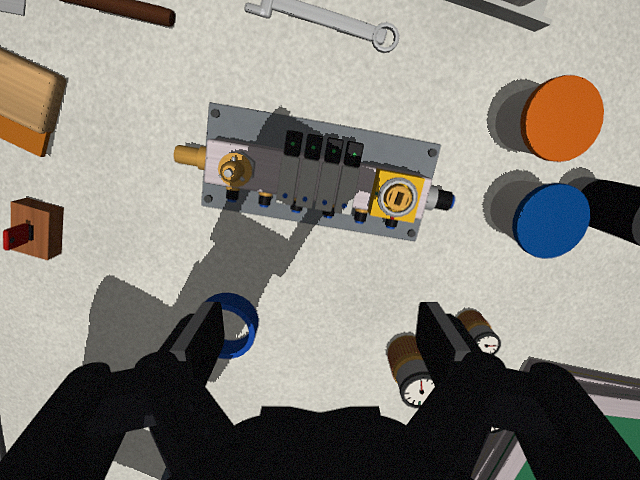

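The wrist view shows the barrel at (398,198), the port at (233,168) and the key head at (15,236). The three gauges are at the lower right, with the smallest at (488,343). Next I'll enlarge the tiles.

```bash
python3 - <<'E'
from h import *
import pickle
m=cv2.imread("pics/w_m.png");g=cv2.imread("pics/w_g.png")
c=pickle.load(open("w_g.pkl","rb"));p=proj(c,[.458,-.311,.06]).astype(int);print("gauge px",p)
def t(im,x,y,h,s): return cv2.resize(im[y-h:y+h,x-h:x+h],(s,s),interpolation=cv2.INTER_CUBIC)
cv2.imwrite("pics/tiles.png",np.hstack([t(m,398,198,25,400),t(m,233,168,25,400)]))
cv2.imwrite("pics/gt.png",g[max(0,p[1]-100):p[1]+100,max(0,p[0]-130):p[0]+130])
E
```

```text
gauge px [332 176]
```

View pics/tiles.png

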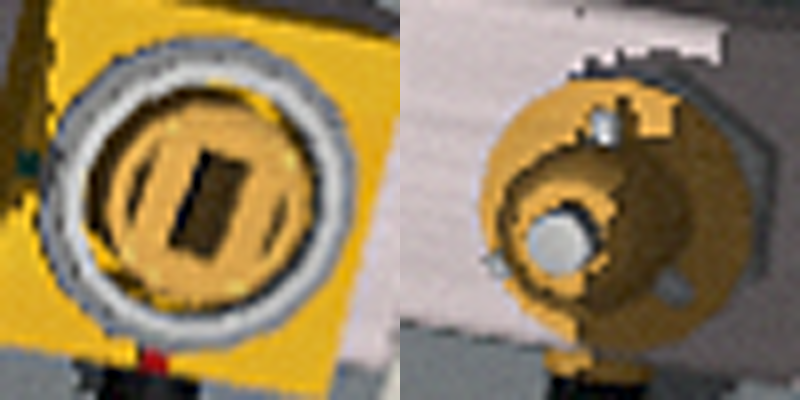

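View pics/gt.png

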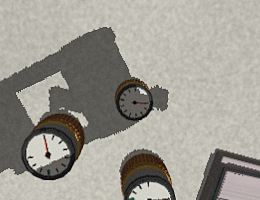

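Left tile: the slot centre is at about (399.1,198.4). Right tile: the poppet tip is at (228,172.4), the flange centre at (235.2,169.5), and a pin at the upper edge. In the gauge crop the smallest dial is centred at (337,176) in the wrist picture.

```bash
python3 - <<'E'
from h import *
import pickle
c=pickle.load(open("w_m.pkl","rb"));f=lambda x,y,ox,oy:(ox+x/8,oy+y/8)
a=lambda P,z:onz(c,P,z)
cs=[a(f(x,y,373,173),.083) for x,y in((203,150),(247,160),(214,255),(172,245))]
slot=np.mean(cs,0);v=(cs[0]+cs[1]-cs[2]-cs[3])/2
print("slot",slot,"len",np.linalg.norm(v),"yaw",np.degrees(np.arctan2(v[1],v[0])))
pop=a(f(160,235,208,143),.112);fl=a(f(218,212,208,143),.083);pin=a(f(205,125,208,143),.093)
print("poppet",pop,"flange",fl,"pin",pin-fl)
d=pop-slot;print("dist",np.linalg.norm(d[:2]),"manifold yaw",np.degrees(np.arctan2(-d[0],d[1])))
g=pickle.load(open("w_g.pkl","rb"));print("gauge",onz(g,(337,176),.063))
m=cv2.imread("pics/w_m.png")[:,:,::-1].copy();print("key head",a((15,236),.06))
go([.435,.29,.25],14.4)
E
```

```text
slot [ 0.61955494 -0.13086661  0.083     ] len 0.013316908170836798 yaw -0.5757423770711255
poppet [0.60680268 0.04442441 0.112     ] flange [0.60642112 0.04425236 0.083     ] pin [0.01191693 0.00141594 0.01      ]
dist 0.17575426193301913 manifold yaw 4.1608863716232785
gauge [ 0.46036991 -0.31572765  0.063     ]
key head [0.45748904 0.30715625 0.06      ]
shift [-0.0642 -0.3689  0.0462] rot [ 0.    0.11 -0.08] q [-15.8  23.8  82.5  -0.1  73.8  59.9]
```

To row units: -0.0461 m / 0.25 = -0.1844, -0.008 m / 0.25 = -0.032, -8.3 degrees / 180 = -0.0461.

Emit:
{"op": "step_hand", "data": {"segments": {"motion": [[-0.032,-0.1844,0.0232,0,0,0],[-0.032,-0.1844,0.0232,0,0,0],[-0.032,-0.1844,0.0232,0,0,0],[-0.032,-0.1844,0.0232,0,0,0],[-0.032,-0.1844,0.0232,0,0,0],[-0.032,-0.1844,0.0232,0,0,0],[-0.032,-0.1844,0.0232,0,0,0],[-0.032,-0.1844,0.0232,0,0,0],[0,0,0,0,0,-0.0461],[0,0,0,0,0,-0.0461]]}}}

```text
time_s: 3.2
position: [0.435, 0.2905, 0.25]
tool_rot: [180.0, 0.1, 31.4]
force: [0.0, -0.2, -0.1]
finger_gap: 0.0855
finger_force: 0.0
```

Emit:
{"op": "step_hand", "data": {"segments": {"motion": [[0,0,0,0,0,-0.0461],[0,0,0,0,0,-0.0461],[0,0,0,0,0,-0.0461],[0,0,0,0,0,-0.0461],[0,0,0,0,0,-0.0461],[0,0,0,0,0,-0.0461],[0,0,0,0,0,-0.0461],[0,0,0,0,0,-0.0461],[0,0,0,0,0,-0.0461]]}}}

```text
time_s: 4.1
position: [0.4362, 0.2889, 0.2503]
tool_rot: [-180.0, 0.0, 105.8]
force: [0.0, 0.5, -0.3]
finger_gap: 0.0856
finger_force: 0.0
```

Emit:
{"op": "step_hand", "data": {"segments": {"motion": [[0,0,0,0,0,-0.0461],[0,0,0,0,0,-0.0461],[0,0,0,0,0,-0.0461],[0,0,0,0,0,-0.0461],[0,0,0,0,0,-0.0461],[0,0,0,0,0,-0.0461],[0,0,0,0,0,-0.0461],[0,0,0,0,0,-0.0461],[0,0,0,0,0,-0.0461],[0,0,0,0,0,0]]}}}

```text
time_s: 5.1
position: [0.4362, 0.2891, 0.2503]
tool_rot: [-180.0, -0.0, -179.8]
force: [-0.2, 0.4, 0.4]
finger_gap: 0.0852
finger_force: 0.0
```

```bash
python3 - <<'E'
from h import *
import pickle
c=cam("wrist");im=r.capture("wrist");cv2.imwrite("pics/w_k.png",im[:,:,::-1]);pickle.dump(c,open("w_k.pkl","wb"))
for lo,hi in(((0,150,90),(4,255,255)),((176,150,90),(180,255,255))):
  try:
    b=blob(im,lo,hi);print(cv2.contourArea(b),cv2.minAreaRect(b),cv2.boundingRect(b))
  except ValueError: print("none")
p=proj(c,[.457,.307,.06]);print(p);x,y=p.astype(int);x0=max(0,x-60);y0=max(0,y-60)
print(x0,y0);cv2.imwrite("pics/kt.png",cv2.resize(im[y0:y0+120,x0:x0+120,::-1],(600,600),interpolation=cv2.INTER_CUBIC))
E
```

```text
none
none
[337.5308361  233.07239535]
277 173
```

View pics/kt.png

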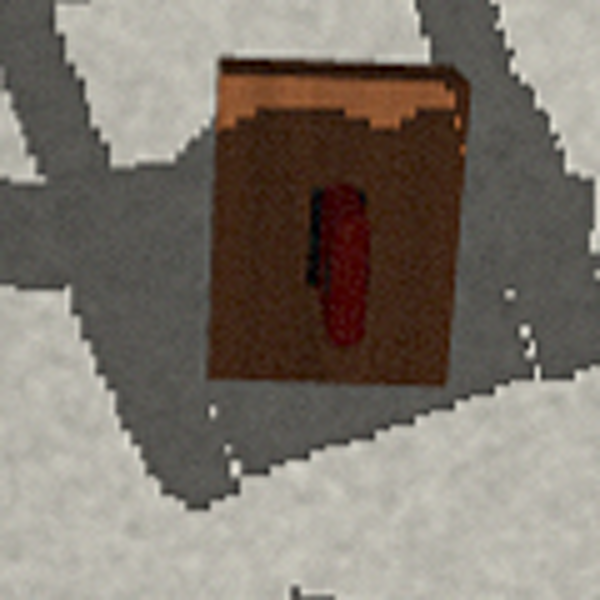

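The crop shows the key head as a dark red bar, roughly (320–370, 185–345) in the crop, standing upright in the stand. The stand-top corners are about (218,72), (465,82), (445,383) and (207,378).

```bash
python3 - <<'E'
from h import *
import pickle
c=pickle.load(open("w_k.pkl","rb"));im=cv2.imread("pics/w_k.png")[:,:,::-1].copy()
f=lambda x,y:(277+x/5-.4,173+y/5-.4)
P=[onz(c,f(x,y),.028) for x,y in((220,72),(463,82),(445,383),(207,378))]
v=(P[3]+P[2]-P[0]-P[1])/2;w=(P[0]+P[3]-P[1]-P[2])/2
print("stand",np.mean(P,0),"len",np.linalg.norm(v),np.linalg.norm(w),"yaw",np.degrees(np.arctan2(v[1],v[0])),np.degrees(np.arctan2(-w[0],w[1])))
s=im.astype(int);m=((s[...,0]>60)&(s[...,0]>4*s[...,1]+10)&(s[...,0]>2.5*s[...,2])).astype(np.uint8);m[:200]=0;m[255:]=0;m[:,:320]=0;m[:,370:]=0
ys,xs=np.nonzero(m);print(len(xs),xs.min(),xs.max(),ys.min(),ys.max())
for y in range(ys.min(),ys.max()+1,3):
  q=xs[ys==y];print(y,q.min(),q.max())
e=onz(c,(np.median(xs[ys>=ys.max()-3]),ys.max()+.5),.068);print("far end",e)
e=onz(c,(np.median(xs[ys>ys.mean()+3]),ys.mean()),.068);print("mid@.068",e)
E
```

```text
stand [0.45042872 0.31491588 0.028     ] len 0.06969993908252994 0.05366882570927865 yaw -1.5478739589520523 178.35948712508358
116 343 350 216 241
216 347 347
219 344 349
222 346 349
225 345 349
228 345 349
231 343 349
234 344 349
237 344 348
240 343 348
far end [0.46348193 0.31530629 0.068     ]
mid@.068 [0.45000237 0.31496177 0.068     ]
```

To row units: 0.04 m / 0.25 = 0.16, 0.02 m / 0.25 = 0.08, 1.7 degrees / 180 = 0.0094.

Emit:
{"op": "step_hand", "data": {"segments": {"motion": [[-0.0276,0.0516,0.16,0,0,0.0094],[-0.0276,0.0516,0.16,0,0,0],[0,0,0.16,0,0,0],[0,0,0.16,0,0,0],[0,0,0.08,0,0,0],[0,0,0.04,0,0,0],[0,0,0,0,0,0],[0,0,0,0,0,0]]}, "aperture": 0.04}}

```text
time_s: 5.95
position: [0.4507, 0.3167, 0.0613]
tool_rot: [180.0, 0.1, 178.6]
force: [-0.5, 0.2, 0.0]
finger_gap: 0.0401
finger_force: 0.0
```

```bash
python3 -c "from h import *;go([.45,.315,.06],178.5)"
```

```text
shift [ 0.0006 -0.0018  0.0013] rot [0.04 0.09 0.09] q [ 23.5  39.2 100.3  -0.   40.4 -65.1]
```

To row units: -0.0015 m / 0.25 = -0.006, 0.0012 m / 0.25 = 0.0048.

Emit:
{"op": "step_hand", "data": {"segments": {"motion": [[0.002,-0.006,0.0048,0,0,0],[0,0,0,0,0,0]]}}}

```text
time_s: 6.15
position: [0.4498, 0.3154, 0.0604]
tool_rot: [180.0, 0.1, 178.6]
force: [0.1, -0.2, -0.7]
finger_gap: 0.04
finger_force: 0.0
```

Emit:
{"op": "step_hand", "data": {"segments": {"motion": [[0,0,0,0,0,0],[0,0,0,0,0,0],[0,0,0,0,0,0],[0,0,0,0,0,0],[0,0,0,0,0,0],[0,0,0,0,0,0]]}, "aperture": 0, "squeeze": 50}}

```text
time_s: 6.75
position: [0.4495, 0.3156, 0.0598]
tool_rot: [180.0, 0.0, 178.7]
force: [-0.4, 0.5, 5.9]
finger_gap: 0.0057
finger_force: 51.4
```

```bash
python3 -c "
from h import *
for _ in range(1):
  s=r.observe();print(s['force'],s['moment'],s['finger_force'])"
```

```text
[-0.38827282  0.4624553   5.93492144] [0.01733885 0.16162453 0.00464871] 51.401962637901306
```

To row units: -0.04 m / 0.25 = -0.16, -0.02 m / 0.25 = -0.08.

Emit:
{"op": "step_hand", "data": {"segments": {"motion": [[0,0,-0.04,0,0,0],[0,0,-0.08,0,0,0],[0,0,-0.16,0,0,0],[0,0,-0.16,0,0,0],[0,0,-0.16,0,0,0],[0,0,0,0,0,0]]}}}

```text
time_s: 7.35
position: [0.4526, 0.3168, 0.2152]
tool_rot: [179.7, 0.7, 178.7]
force: [0.6, -0.0, -0.8]
finger_gap: 0.0061
finger_force: 50.7
```

```bash
python3 - <<'E'
from h import *
s=r.observe();c=cam("wrist");im=r.capture("wrist");cv2.imwrite("pics/w_h.png",im[:,:,::-1])
p=proj(c,s["position"]+[0,0,-.03]).astype(int);print(p);x,y=p
a=cv2.resize(im[y-50:y+50,x-65:x+65,::-1],(780,600),interpolation=cv2.INTER_CUBIC);cv2.imwrite("pics/kh.png",a);print(x-65,y-50)
E
```

```text
[319 279]
254 229
```

View pics/kh.png

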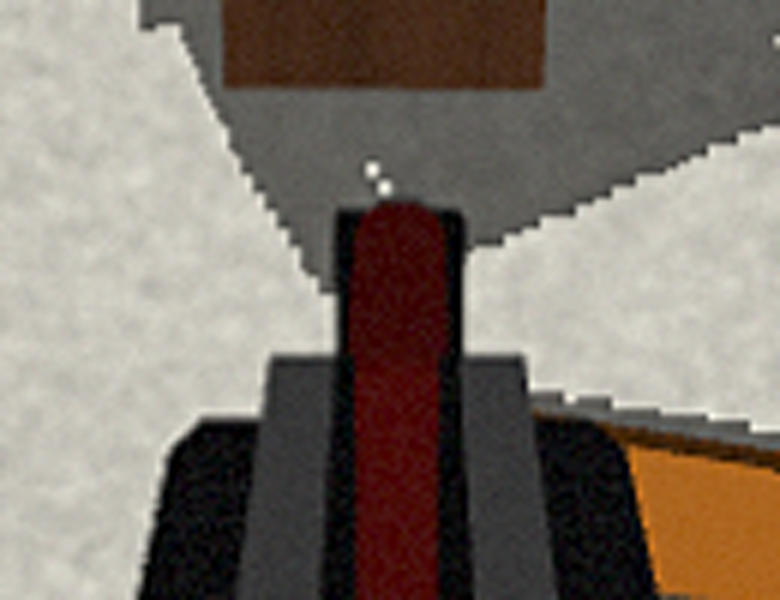

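The key is held upright, centred between the pads. Next is carrying it to above the slot.

To row units: -0.0444 m / 0.25 = -0.1776, -0.0177 m / 0.25 = -0.0708, -0.7 degrees / 180 = -0.0039.

Emit:
{"op": "step_hand", "data": {"segments": {"motion": [[-0.0708,-0.1776,0,0,0,-0.0039],[-0.0708,-0.1776,0,0,0,0],[-0.0708,-0.1776,0,0,0,0],[-0.0708,-0.1776,0,0,0,0],[-0.0708,-0.1776,0,0,0,0],[-0.0708,-0.1776,0,0,0,0],[-0.0708,-0.1776,0,0,0,0],[-0.0708,-0.1776,0,0,0,0],[-0.0708,-0.1776,0,0,0,0],[-0.0708,-0.1776,0,0,0,0]]}}}

```text
time_s: 8.4
position: [0.6199, -0.1324, 0.2072]
tool_rot: [179.9, -0.2, 179.3]
force: [0.2, 0.7, -0.3]
finger_gap: 0.0062
finger_force: 50.6
```

Emit:
{"op": "step_hand", "data": {"segments": {"motion": [[0,0,0.08,0,0,0],[0,0,0.08,0,0,0],[0,0,0.08,0,0,0],[0,0,0,0,0,0],[0,0,0,0,0,0]]}}}

```text
time_s: 8.9
position: [0.6199, -0.1305, 0.1479]
tool_rot: [179.9, -0.2, 179.4]
force: [0.5, -0.1, 0.1]
finger_gap: 0.0064
finger_force: 50.6
```

```bash
python3 - <<'E'
from h import *
go([.6196,-.1309,.140],179.4)
s=r.observe();c=cam("wrist");im=r.capture("wrist");cv2.imwrite("pics/w_v.png",im[:,:,::-1])
p=proj(c,[.6196,-.1309,.083]).astype(int);print(p,proj(c,s["position"]-[0,0,.052]))
E
```

```text
shift [ 0.0002 -0.0004  0.0079] rot [ 0.06 -0.17 -0.03] q [ -22.    36.6   84.9   -0.    58.7 -111.4]
[319 257] [319.94304911 265.16627399]
```

To row units: 0.006 m / 0.25 = 0.024, 0.004 m / 0.25 = 0.016.

Emit:
{"op": "step_hand", "data": {"segments": {"motion": [[0,0,0.024,0,0,0],[0,0,0.024,0,0,0],[0,0,0.016,0,0,0],[0,0,0.016,0,0,0],[0,0,0,0,0,0]]}}}

```text
time_s: 9.45
position: [0.6199, -0.1306, 0.1285]
tool_rot: [180.0, -0.1, 179.4]
force: [-1.1, 0.3, -1.3]
finger_gap: 0.006
finger_force: 50.6
```

```bash
python3 -c "
from h import *
s=r.observe();print(s['force'],s['moment'],s['position'])"
```

```text
[-1.07839007  0.34712908 -1.30819343] [ 0.07449105  0.30876949 -0.02786219] [ 0.61987257 -0.13058474  0.12847695]
```

Foot is about 6.5 mm into the slot with no upward force, so it has entered. I'll continue down.

To row units: 0.004 m / 0.25 = 0.016, 0.003 m / 0.25 = 0.012.

Emit:
{"op": "step_hand", "data": {"segments": {"motion": [[0,0,0.016,0,0,0],[0,0,0.016,0,0,0],[0,0,0.012,0,0,0],[0,0,0.008,0,0,0],[0,0,0,0,0,0]]}}}

```text
time_s: 9.95
position: [0.6199, -0.1306, 0.1155]
tool_rot: [180.0, -0.1, 179.4]
force: [-2.4, -0.3, -0.8]
finger_gap: 0.0061
finger_force: 50.6
```

```bash
python3 -c "
from h import *
s=r.observe();print(s['force'],s['moment'],s['position'])"
```

```text
[-2.43856974 -0.28667978 -0.78306353] [ 0.02950622  0.6773356  -0.01647311] [ 0.61994823 -0.13063382  0.1155437 ]
```

Emit:
{"op": "step_hand", "data": {"segments": {"motion": [[0.0028,0,0.004,0,0,0],[0,0,0.004,0,0,0],[0,0,0.004,0,0,0],[0,0,0,0,0,0],[0,0,0,0,0,0]]}}}

```text
time_s: 10.45
position: [0.62, -0.1308, 0.1148]
tool_rot: [-180.0, 0.0, 179.4]
force: [-6.6, 0.7, 8.0]
finger_gap: 0.006
finger_force: 51.8
```

```bash
python3 -c "
from h import *
s=r.observe();print(s['force'],s['moment'],s['position'])"
```

```text
[-6.60251479  0.68553195  7.96459623] [0.16427611 1.11058134 0.05395244] [ 0.61995581 -0.13083061  0.11483008]
```

Shoulder contact, and the TCP height puts the foot at 0.063 m: the key is fully in. I'll ease the push and turn clockwise.

To row units: -0.0015 m / 0.25 = -0.006, 7 degrees / 180 = 0.0389.

Emit:
{"op": "step_hand", "data": {"segments": {"motion": [[0,0,-0.006,0,0,0],[0,0,0,0,0,0.0389],[0,0,0,0,0,0.0389],[0,0,0,0,0,0.0389],[0,0,0,0,0,0.0389],[0,0,0,0,0,0.0389],[0,0,0,0,0,0.0389],[0,0,0,0,0,0.0389],[0,0,0,0,0,0.0389],[0,0,0,0,0,0]]}}}

```text
time_s: 11.45
position: [0.6201, -0.1298, 0.1149]
tool_rot: [179.9, -0.1, 123.4]
force: [-3.6, 3.6, 4.3]
finger_gap: 0.0062
finger_force: 51.2
```

```bash
python3 -c "
from h import *
s=r.observe();print(s['force'],s['moment'],s['position'],s['qpos'][5])"
```

```text
[-3.55628642  3.57731829  4.34059959] [0.6885023  0.68440552 0.05760874] [ 0.62006924 -0.12975348  0.11494668] -55.39087107519118
```

To row units: 4 degrees / 180 = 0.0222.

Emit:
{"op": "step_hand", "data": {"segments": {"motion": [[0,0,0,0,0,0.0222],[0,0,0,0,0,0.0222],[0,0,0,0,0,0.0222],[0,0,0,0,0,0]]}}}

```text
time_s: 11.85
position: [0.6202, -0.1298, 0.1149]
tool_rot: [179.9, -0.1, 111.5]
force: [-3.4, 4.2, 3.2]
finger_gap: 0.0064
finger_force: 51.2
```

```bash
python3 -c "
from h import *
s=r.observe();print(s['force'],s['moment'],s['position'],s['qpos'][5])"
```

```text
[-3.41262629  4.15207049  3.24049631] [0.77715925 0.6451709  0.03658348] [ 0.62019538 -0.12975866  0.11493398] -43.48641496187366
```

Emit:
{"op": "step_hand", "data": {"segments": {"motion": [[0,0,0,0,0,0.0167],[0,0,0,0,0,0.0167],[0,0,0,0,0,0]]}}}

```text
time_s: 12.15
position: [0.6203, -0.1298, 0.115]
tool_rot: [179.9, -0.1, 105.5]
force: [-3.4, 4.1, 3.9]
finger_gap: 0.0063
finger_force: 51.2
```

```bash
python3 -c "
from h import *
s=r.observe();print(s['force'],s['moment'],s['position'],s['qpos'][5])"
```

```text
[-3.44545683  4.12038099  3.90195893] [0.86151617 0.63938161 0.02809191] [ 0.62027143 -0.12978582  0.1149501 ] -37.51331928394366
```

To row units: 3 degrees / 180 = 0.0167.

Emit:
{"op": "step_hand", "data": {"segments": {"motion": [[0,0,0,0,0,0.0167],[0,0,0,0,0,0]]}}}

```text
time_s: 12.35
position: [0.6203, -0.1298, 0.1149]
tool_rot: [179.9, -0.1, 102.5]
force: [-3.0, 4.4, 4.2]
finger_gap: 0.006
finger_force: 51.2
```

```bash
python3 -c "
from h import *
s=r.observe();print(s['force'],s['moment'],s['tool_rot'],s['effort'])"
```

```text
[-2.98945429  4.44939644  4.2098549 ] [0.8250099  0.59533199 0.03826148] [ 1.79945453e+02 -9.21484382e-02  1.02489515e+02] [ -2.29330614 -45.69673777 -16.03711724  -0.71814543  -1.4072613
   0.19749562]
```

Emit:
{"op": "step_hand", "data": {"segments": {"motion": [[0,0,0,0,0,0.0167],[0,0,0,0,0,0]]}}}

```text
time_s: 12.55
position: [0.6204, -0.1298, 0.115]
tool_rot: [179.9, -0.1, 99.5]
force: [-2.8, 3.9, 2.9]
finger_gap: 0.0064
finger_force: 51.1
```

```bash
python3 -c "
from h import *
s=r.observe();print(s['force'],s['moment'],s['tool_rot'],s['effort'])"
```

```text
[-2.81738467  3.90691881  2.86939046] [ 0.84151369  0.58053108 -0.01236119] [ 1.79944074e+02 -9.10954442e-02  9.94894701e+01] [ -2.31463775 -45.7261312  -16.00916684  -0.73141376  -1.38437457
   0.19745587]
```

Emit:
{"op": "step_hand", "data": {"segments": {"motion": [[0,0,0,0,0,0.0167],[0,0,0,0,0,0]]}}}

```text
time_s: 12.75
position: [0.6205, -0.1297, 0.1149]
tool_rot: [179.9, -0.1, 96.5]
force: [-2.6, 4.5, 3.8]
finger_gap: 0.006
finger_force: 51.1
```

```bash
python3 -c "
from h import *
s=r.observe();print(s['force'],s['moment'],s['tool_rot'],s['effort'])"
```

```text
[-2.60384859  4.5063457   3.79972956] [0.87916161 0.57849745 0.05141604] [ 1.79937913e+02 -9.26679260e-02  9.65044542e+01] [ -2.52855822 -45.83408833 -15.94327569  -0.75334366  -1.32481333
   0.26058859]
```

To row units: 2.5 degrees / 180 = 0.0139.

Emit:
{"op": "step_hand", "data": {"segments": {"motion": [[0,0,0,0,0,0.0139],[0,0,0,0,0,0]]}, "squeeze": 80}}

```text
time_s: 12.95
position: [0.6206, -0.1298, 0.115]
tool_rot: [179.9, -0.1, 94.0]
force: [-2.0, 4.5, 4.5]
finger_gap: 0.0048
finger_force: 81.7
```

```bash
python3 -c "
from h import *
s=r.observe();print(s['force'],s['moment'],s['tool_rot'],s['effort'])"
python3 - <<'E'
from h import *
c=cam("wrist");im=r.capture("wrist");p=proj(c,r.observe()["position"]-[0,0,.03]).astype(int);x,y=p;print(x-70,y-70)
cv2.imwrite("pics/turn.png",cv2.resize(im[y-70:y+50,x-70:x+70,::-1],(700,600),interpolation=cv2.INTER_CUBIC))
E
```

```text
[-2.00289573  4.51893418  4.50763081] [0.91067426 0.54093908 0.21515644] [ 1.79931001e+02 -8.17268297e-02  9.40402119e+01] [ -2.65051022 -45.60887218 -15.84424496  -0.70948485  -1.32126253
   0.33969345]
250 209
```

View pics/turn.png

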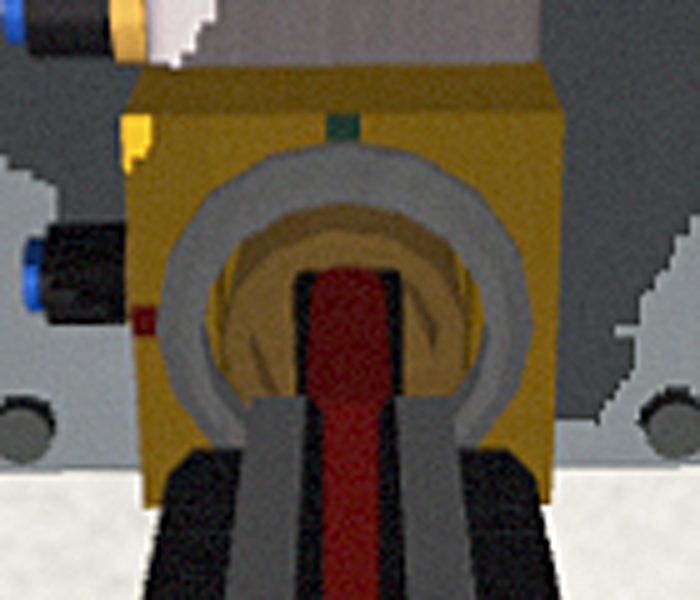

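The barrel's face grooves lie about 20° behind the key (manifold-aligned tool, so the barrel is near 70°), and torque is now rising. I'll push a bit further to confirm the stop.

To row units: 3 degrees / 180 = 0.0167.

Emit:
{"op": "step_hand", "data": {"segments": {"motion": [[0,0,0,0,0,0.0167],[0,0,0,0,0,0]]}}}

```text
time_s: 13.2
position: [0.6206, -0.1297, 0.115]
tool_rot: [179.9, -0.1, 91.1]
force: [-3.0, 4.7, 3.2]
finger_gap: 0.0051
finger_force: 81.7
```

```bash
python3 -c "
from h import *
s=r.observe();print(s['force'],s['moment'],s['tool_rot'][2],s['effort'][5])"
```

```text
[-2.98710017  4.66422992  3.23405165] [0.95221992 0.50478101 0.3109791 ] 91.05369623310659 0.4467596299946308
```

Emit:
{"op": "step_hand", "data": {"segments": {"motion": [[0,0,0,0,0,0.0167],[0,0,0,0,0,0]]}}}

```text
time_s: 13.4
position: [0.6208, -0.1299, 0.115]
tool_rot: [179.9, -0.1, 88.1]
force: [-1.3, 5.2, 3.7]
finger_gap: 0.0052
finger_force: 81.7
```

```bash
python3 -c "
from h import *
s=r.observe();print(s['force'],s['moment'],s['tool_rot'][2],s['effort'][5])"
```

```text
[-1.27643038  5.17338925  3.71605177] [0.93609601 0.35132475 0.29252766] 88.0503550694594 0.4580763727426529
```

Torque climbed to about 0.3 N m and levelled off, well above the 0.08 friction, so the valve is at its stop. I'll relax the twist, release and retreat upward.

To row units: -5 degrees / 180 = -0.0278.

Emit:
{"op": "step_hand", "data": {"segments": {"motion": [[0,0,0,0,0,-0.0278],[0,0,0,0,0,0]]}}}

```text
time_s: 13.6
position: [0.6206, -0.1299, 0.1151]
tool_rot: [179.9, -0.1, 93.1]
force: [-2.6, 5.6, 4.1]
finger_gap: 0.0049
finger_force: 81.7
```

Emit:
{"op": "step_hand", "data": {"segments": {"motion": [[0,0,0,0,0,0],[0,0,0,0,0,0],[0,0,0,0,0,0]]}, "aperture": 0.03}}

```text
time_s: 13.9
position: [0.6212, -0.132, 0.1148]
tool_rot: [179.9, 0.1, 92.9]
force: [-0.5, 0.7, 0.2]
finger_gap: 0.0301
finger_force: 0.0
```

Emit:
{"op": "step_hand", "data": {"segments": {"motion": [[0,0,-0.08,0,0,0],[0,0,-0.12,0,0,0],[0,0,-0.16,0,0,0],[0,0,-0.16,0,0,0],[0,0,0,0,0,0]]}}}

```text
time_s: 14.4
position: [0.6245, -0.133, 0.2517]
tool_rot: [179.2, 0.4, 92.9]
force: [1.2, 0.1, 0.4]
finger_gap: 0.0304
finger_force: 0.0
```

```bash
python3 - <<'E'
from h import *
import pickle
c=cam("wrist");im=r.capture("wrist");cv2.imwrite("pics/w_v2.png",im[:,:,::-1]);pickle.dump(c,open("w_v2.pkl","wb"))
s=im.astype(int);m=((s[...,0]>60)&(s[...,0]>4*s[...,1]+10)&(s[...,0]>2.5*s[...,2])).astype(np.uint8)
cs,_=cv2.findContours(m,0,2);b=max(cs,key=cv2.contourArea);print(cv2.minAreaRect(b))
(x,y),_,_=cv2.minAreaRect(b);print(onz(c,(x,y),.123));x,y=int(x),int(y)
cv2.imwrite("pics/key2.png",cv2.resize(im[max(0,y-50):y+50,x-65:x+65,::-1],(780,600),interpolation=cv2.INTER_CUBIC))
go([.4604,-.3157,.20],90)
E
```

```text
((312.3034973144531, 221.02621459960938), (36.60934829711914, 9.44970417022705), 82.40535736083984)
[ 0.61936632 -0.12670408  0.123     ]
shift [-0.1747 -0.1717  0.0479] rot [0.51 0.24 2.89] q [-22.   29.9  79.7  -0.   69.9 -24.9]
```

The key is upright at (312,221). Its angle matches the barrel at 70° plus play. Now to the gauge.

To row units: -0.0291 m / 0.25 = -0.1164, -0.0286 m / 0.25 = -0.1144, 1.5 degrees / 180 = 0.0083.

Emit:
{"op": "step_hand", "data": {"segments": {"motion": [[-0.1164,-0.1144,0.028,0,0,0.0083],[-0.1164,-0.1144,0.028,0,0,0.0083],[-0.1164,-0.1144,0.028,0,0,0],[-0.1164,-0.1144,0.028,0,0,0],[-0.1164,-0.1144,0.028,0,0,0],[-0.1164,-0.1144,0.028,0,0,0],[0,0,0,0,0,0],[0,0,0,0,0,0]]}, "aperture": 0.065}}

```text
time_s: 15.25
position: [0.4495, -0.3077, 0.2016]
tool_rot: [-179.9, -0.1, 89.7]
force: [0.6, 0.5, -0.7]
finger_gap: 0.0652
finger_force: 0.0
```

```bash
python3 - <<'E'
from h import *
import pickle
c=cam("wrist");im=r.capture("wrist");cv2.imwrite("pics/w_g2.png",im[:,:,::-1]);pickle.dump(c,open("w_g2.pkl","wb"))
for nm,cc in(("w_g",pickle.load(open("w_g.pkl","rb"))),("w_g2",c)):
  a=cv2.imread(f"pics/{nm}.png");h=cv2.cvtColor(a,cv2.COLOR_BGR2HSV)
  p=proj(cc,[.4604,-.3157,.063]).astype(int);x,y=p;k=np.zeros(a.shape[:2],np.uint8);cv2.circle(k,(int(x),int(y)),26 if nm=="w_g2" else 20,255,-1)
  m=cv2.inRange(h,(0,0,150),(180,50,255))&k
  m=cv2.morphologyEx(m,cv2.MORPH_CLOSE,np.ones((5,5)))
  cs,_=cv2.findContours(m,0,2);b=max(cs,key=cv2.contourArea);e=cv2.fitEllipse(b);print(p,e,onz(cc,e[0],.063))
go([.4604,-.3157,.03],90)
x,y=p;cv2.imwrite("pics/g2.png",cv2.resize(im[max(0,y-75):y+75,x-100:x+100,::-1],(800,600),interpolation=cv2.INTER_CUBIC))
E
```

```text
[336 175] ((345.314697265625, 163.68295288085938), (10.50239372253418, 13.228052139282227), 139.13780212402344) [ 0.4749952  -0.32074614  0.063     ]
[333 235] ((330.49755859375, 231.96424865722656), (50.63614273071289, 56.14558029174805), 142.8821563720703) [ 0.45819223 -0.31255602  0.063     ]
shift [-0.0087  0.0102  0.172 ] rot [-0.02 -0.06 -0.17] q [-46.1  26.3  95.4   0.   58.4 -45.9]
```

View pics/g2.png

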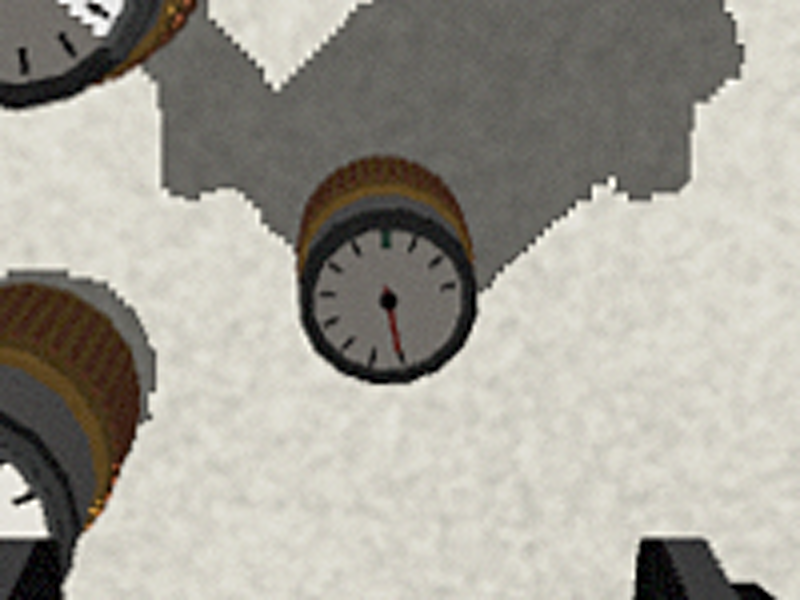

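The crop shows the dial hub at crop (389,300), which is wrist pixel (330.3,235), so the gauge is at about (0.458, -0.316). The larger gauges to the left and upper left stay clear of the fingers. I'll descend and grip the collar.

The rows are not in the units I measure in: shifts go in shares of 0.25 m and turns go in shares of pi rad. I convert before sending: 0.04 m / 0.25 = 0.16, 0.03 m / 0.25 = 0.12.

```bash
python3 -c "
from h import *
c=cam('wrist');print(onz(c,(330.3,235),.063))"
```

```text
[ 0.45895298 -0.31489349  0.063     ]
```

Emit:
{"op": "step_hand", "data": {"segments": {"motion": [[-0.016,0.016,0.12,0,0,0],[-0.016,0.018,0.16,0,0,0],[0,0,0.16,0,0,0],[0,0,0.12,0,0,0],[0,0,0.08,0,0,0],[0,0,0.046,0,0,0],[0,0,0,0,0,0],[0,0,0,0,0,0]]}}}

```text
time_s: 16.1
position: [0.4598, -0.3151, 0.0317]
tool_rot: [179.9, 0.0, 89.9]
force: [0.1, 0.0, 0.6]
finger_gap: 0.0649
finger_force: 0.0
```

```bash
python3 -c "from h import *;go([.458,-.3157,.03],90)"
```

```text
shift [-0.0006 -0.0018  0.0017] rot [ 0.05  0.05 -0.06] q [-45.9  42.4  99.9   0.   37.6 -45.9]
```

To row units: 0.0015 m / 0.25 = 0.006, -0.0008 m / 0.25 = -0.0032.

Emit:
{"op": "step_hand", "data": {"segments": {"motion": [[0,-0.0032,0.006,0,0,0],[0,0,0,0,0,0]]}}}

```text
time_s: 16.3
position: [0.4586, -0.3157, 0.0308]
tool_rot: [179.9, 0.1, 89.9]
force: [-0.2, 0.3, -0.3]
finger_gap: 0.0648
finger_force: 0.0
```

Emit:
{"op": "step_hand", "data": {"segments": {"motion": [[0,0,0,0,0,0],[0,0,0,0,0,0],[0,0,0,0,0,0],[0,0,0,0,0,0],[0,0,0,0,0,0]]}, "aperture": 0, "squeeze": 80}}

```text
time_s: 16.8
position: [0.4581, -0.3156, 0.031]
tool_rot: [180.0, 0.0, 89.9]
force: [-1.4, 1.0, 7.7]
finger_gap: 0.0372
finger_force: 79.4
```

```bash
python3 -c "from h import *;s=r.observe();print(s['force'],s['moment'])"
```

```text
[-1.39570463  0.95674763  7.73834861] [ 0.11255973  0.36189298 -0.0342555 ]
```

Emit:
{"op": "step_hand", "data": {"segments": {"motion": [[0,0,-0.04,0,0,0],[0,0,-0.12,0,0,0],[0,0,-0.16,0,0,0],[0,0,-0.16,0,0,0],[0,0,-0.12,0,0,0],[0,0,0,0,0,0],[0,0,0,0,0,0]]}}}

```text
time_s: 17.5
position: [0.4577, -0.3149, 0.1798]
tool_rot: [180.0, 0.0, 89.9]
force: [-0.5, 0.2, -3.8]
finger_gap: 0.0374
finger_force: 81.3
```

```bash
python3 -c "from h import *;s=r.observe();print(s['force'],s['moment']);go([.6067,.0444,.19],94.2)"
```

```text
[-0.47506626  0.22285716 -3.81123791] [0.02744851 0.00022017 0.01312558]
shift [ 0.3597  0.1482 -0.0102] rot [ 0.    0.   -4.33] q [-46.1  28.8  95.1   0.   56.1 -45.9]
```

To row units: 0.043 m / 0.25 = 0.172, 0.04 m / 0.25 = 0.16, -4.3 degrees / 180 = -0.0239.

Emit:
{"op": "step_hand", "data": {"segments": {"motion": [[0.08,0.032,-0.04,0,0,0],[0.16,0.066,-0.016,0,0,0],[0.172,0.072,-0.012,0,0,0],[0.172,0.072,0,0,0,0],[0.172,0.072,0,0,0,0],[0.172,0.072,0,0,0,0],[0.172,0.072,0,0,0,0],[0.16,0.066,0,0,0,0],[0.12,0.048,0,0,0,0],[0.0588,0.0208,0,0,0,-0.0239]]}}}

```text
time_s: 18.5
position: [0.6061, 0.0474, 0.1935]
tool_rot: [-179.7, -0.1, 94.4]
force: [0.0, -0.9, -3.1]
finger_gap: 0.0374
finger_force: 81.3
```

Emit:
{"op": "step_hand", "data": {"segments": {"motion": [[0,0,0.04,0,0,0],[0,0,0.04,0,0,0],[0,0,0.04,0,0,0],[0,0,0.04,0,0,0],[0,0,0,0,0,0],[0,0,0,0,0,0]]}}}

```text
time_s: 19.1
position: [0.6069, 0.0433, 0.1563]
tool_rot: [-180.0, -0.0, 94.1]
force: [-0.3, -0.6, -3.2]
finger_gap: 0.0373
finger_force: 81.2
```

```bash
python3 -c "from h import *;s=r.observe();print(s['force'],s['moment']);go([.6067,.0444,.126],94.2)"
```

```text
[-0.28686064 -0.60547698 -3.19356418] [ 0.03883962  0.00521028 -0.00134681]
shift [ 0.0011 -0.0001  0.0303] rot [-0.05 -0.01 -0.11] q [ -6.4  34.2  88.5  -0.   57.4 -10.5]
```

To row units: 0.005 m / 0.25 = 0.02, 0.001 m / 0.25 = 0.004.

Emit:
{"op": "step_hand", "data": {"segments": {"motion": [[0.004,0,0.02,0,0,0],[0,0,0.02,0,0,0],[0,0,0.02,0,0,0],[0,0,0.02,0,0,0],[0,0,0,0,0,0]]}}}

```text
time_s: 19.6
position: [0.6063, 0.0452, 0.1358]
tool_rot: [-179.9, -0.0, 94.2]
force: [0.3, 0.1, -2.3]
finger_gap: 0.0377
finger_force: 81.2
```

```bash
python3 -c "from h import *;s=r.observe();print(s['force'],s['moment'])"
```

```text
[ 0.26262892  0.07375991 -2.28358339] [-0.04165144  0.04015694  0.01946165]
```

Emit:
{"op": "step_hand", "data": {"segments": {"motion": [[0,0,0.012,0,0,0],[0,0,0.012,0,0,0],[0,0,0,0,0,0]]}}}

```text
time_s: 19.9
position: [0.6067, 0.0451, 0.1303]
tool_rot: [-180.0, -0.0, 94.2]
force: [-0.1, 0.1, -3.3]
finger_gap: 0.0374
finger_force: 81.2
```

```bash
python3 -c "from h import *;s=r.observe();print(s['force'],s['moment'])"
```

```text
[-0.11701201  0.11307275 -3.2890544 ] [-0.01564962  0.01785508 -0.00298895]
```

Spigot is inside the bore with no contact. Down to the pins next.

To row units: 0.002 m / 0.25 = 0.008, 0.001 m / 0.25 = 0.004.

Emit:
{"op": "step_hand", "data": {"segments": {"motion": [[0,0,0.008,0,0,0],[0,0,0.008,0,0,0],[0,0,0.004,0,0,0],[0,0,0.004,0,0,0],[0,0,0,0,0,0],[0,0,0,0,0,0]]}}}

```text
time_s: 20.5
position: [0.6071, 0.045, 0.1252]
tool_rot: [180.0, 0.0, 94.2]
force: [-0.1, -0.3, 1.3]
finger_gap: 0.0376
finger_force: 81.8
```

```bash
python3 -c "from h import *;s=r.observe();print(s['force'],s['moment'],s['position'])"
```

```text
[-0.10597071 -0.27935191  1.32811491] [-0.01315295  0.22654404  0.00626486] [0.60709614 0.04499638 0.12517131]
```

To row units: 0.001 m / 0.25 = 0.004, 6 degrees / 180 = 0.0333.

Emit:
{"op": "step_hand", "data": {"segments": {"motion": [[0,0,0.004,0,0,0],[0,0,0.004,0,0,0],[0,0,0,0,0,0.0333],[0,0,0,0,0,0.0333],[0,0,0,0,0,0.0333],[0,0,0,0,0,0]]}}}

```text
time_s: 21.1
position: [0.6071, 0.0447, 0.1251]
tool_rot: [180.0, 0.0, 76.1]
force: [-4.1, -0.1, 13.7]
finger_gap: 0.037
finger_force: 83.1
```

```bash
python3 -c "from h import *;s=r.observe();print(s['force'],s['moment'],s['position'])"
```

```text
[-4.12889018 -0.09060568 13.72790723] [ 0.02196214  0.89124506 -0.01232099] [0.60708023 0.04471212 0.12507066]
```

Emit:
{"op": "step_hand", "data": {"segments": {"motion": [[0,0,0,0,0,0.0333],[0,0,0,0,0,0.0333],[0,0,0,0,0,0.0333],[0,0,0,0,0,0]]}}}

```text
time_s: 21.5
position: [0.6074, 0.0448, 0.1254]
tool_rot: [179.9, -0.0, 58.1]
force: [-3.4, 0.6, 12.7]
finger_gap: 0.0378
finger_force: 83.1
```

```bash
python3 -c "from h import *;s=r.observe();print(s['force'],s['moment'],s['position'])"
```

```text
[-3.37564034  0.5893426  12.6665337 ] [-0.04645767  0.91323019 -0.00756468] [0.60740923 0.04480752 0.12535357]
```

To row units: -0.001 m / 0.25 = -0.004, -0.0006 m / 0.25 = -0.0024, 5 degrees / 180 = 0.0278.

Emit:
{"op": "step_hand", "data": {"segments": {"motion": [[-0.0016,-0.0024,-0.004,0,0,0.0278],[0,0,0,0,0,0.0278],[0,0,0,0,0,0.0278],[0,0,0,0,0,0]]}}}

```text
time_s: 21.9
position: [0.607, 0.0447, 0.1255]
tool_rot: [179.9, -0.1, 43.1]
force: [-1.6, -1.9, 8.1]
finger_gap: 0.0373
finger_force: 82.5
```

```bash
python3 -c "from h import *;s=r.observe();print(s['force'],s['moment'],s['position'])"
```

```text
[-1.61090531 -1.86518063  8.07381379] [-0.066869    0.57488917 -0.00742418] [0.60697682 0.04470773 0.12551862]
```

Emit:
{"op": "step_hand", "data": {"segments": {"motion": [[0,0,0,0,0,0.0278],[0,0,0,0,0,0.0278],[0,0,0,0,0,0.0278],[0,0,0,0,0,0]]}}}

```text
time_s: 22.3
position: [0.6067, 0.0451, 0.1252]
tool_rot: [180.0, -0.1, 28.1]
force: [-2.0, 1.2, 7.8]
finger_gap: 0.0374
finger_force: 82.4
```

```bash
python3 -c "from h import *;s=r.observe();print(s['force'],s['moment'],s['position'])"
```

```text
[-2.02874851  1.2015728   7.79730241] [ 0.12203851  0.45309773 -0.05235587] [0.60673251 0.04508947 0.12521832]
```

Emit:
{"op": "step_hand", "data": {"segments": {"motion": [[0,0,0,0,0,0.0278],[0,0,0,0,0,0.0278],[0,0,0,0,0,0.0278],[0,0,0,0,0,0]]}}}

```text
time_s: 22.7
position: [0.6059, 0.0445, 0.125]
tool_rot: [179.9, 0.1, 13.1]
force: [-3.5, -1.6, 7.3]
finger_gap: 0.0376
finger_force: 82.5
```

```bash
python3 -c "from h import *;s=r.observe();print(s['force'],s['moment'],s['position'])"
```

```text
[-3.50551437 -1.59351793  7.3494521 ] [-0.23241526  0.79558366 -0.00890272] [0.60586938 0.04446975 0.12496203]
```

To row units: 5 degrees / 180 = 0.0278.

Emit:
{"op": "step_hand", "data": {"segments": {"motion": [[0,0,0,0,0,0.0278],[0,0,0,0,0,0.0278],[0,0,0,0,0,0.0278],[0,0,0,0,0,0]]}}}

```text
time_s: 23.1
position: [0.6062, 0.0451, 0.1232]
tool_rot: [-180.0, 0.0, -1.8]
force: [-0.4, -0.2, -3.1]
finger_gap: 0.0369
finger_force: 81.3
```

```bash
python3 -c "from h import *;s=r.observe();print(s['force'],s['moment'],s['position'])"
```

```text
[-0.42778224 -0.21580673 -3.09035377] [ 0.00865014 -0.00652745 -0.03730696] [0.60620461 0.04510636 0.12318104]
```

Emit:
{"op": "step_hand", "data": {"segments": {"motion": [[0,0,0,0,0,0.0278],[0,0,0,0,0,0.0278],[0,0,0,0,0,0.0278],[0,0,0,0,0,0]]}}}

```text
time_s: 23.5
position: [0.6062, 0.0451, 0.1233]
tool_rot: [-180.0, 0.0, -16.7]
force: [0.3, 0.4, -3.5]
finger_gap: 0.0375
finger_force: 81.3
```

```bash
python3 -c "from h import *;s=r.observe();print(s['force'],s['moment'],s['position'])"
```

```text
[ 0.25312884  0.41378608 -3.53717224] [-0.0254011   0.00722903  0.05198356] [0.60623715 0.04512698 0.12328915]
```

Emit:
{"op": "step_hand", "data": {"segments": {"motion": [[0,0,0,0,0,0.0278],[0,0,0,0,0,0.0278],[0,0,0,0,0,0.0278],[0,0,0,0,0,0]]}}}

```text
time_s: 23.9
position: [0.6061, 0.0454, 0.1236]
tool_rot: [180.0, 0.0, -31.5]
force: [-0.6, 1.3, -1.6]
finger_gap: 0.0373
finger_force: 81.7
```

```bash
python3 -c "from h import *;s=r.observe();print(s['force'],s['moment'],s['position'],s['qpos'][5])"
```

```text
[-0.57528969  1.28665893 -1.55010782] [0.25284056 0.11824286 0.7573639 ] [0.60610635 0.0454138  0.12360842] 115.27474088328985
```

Keyways dropped: the force fell to the bare gauge weight at yaw -1.8, and a wall was met near -31. I'll go back to the middle of the free range and push home.

To row units: 0.002 m / 0.25 = 0.008, -6 degrees / 180 = -0.0333.

Emit:
{"op": "step_hand", "data": {"segments": {"motion": [[0,0,0,0,0,-0.0333],[0,0,0,0,0,-0.0333],[0,0,0,0,0,-0.0333],[0,0,0.008,0,0,0],[0,0,0.008,0,0,0],[0,0,0,0,0,0]]}}}

```text
time_s: 24.5
position: [0.6062, 0.045, 0.1193]
tool_rot: [-180.0, 0.0, -13.9]
force: [0.3, 0.4, -3.2]
finger_gap: 0.0371
finger_force: 81.3
```

```bash
python3 -c "from h import *;s=r.observe();print(s['force'],s['moment'],s['position'])"
```

```text
[ 0.31791961  0.38328773 -3.17903577] [-0.0192058   0.01753327  0.03491804] [0.60624252 0.04498753 0.11933296]
```

Emit:
{"op": "step_hand", "data": {"segments": {"motion": [[0,0,0.008,0,0,0],[0,0,0.008,0,0,0],[0,0,0,0,0,0]]}}}

```text
time_s: 24.8
position: [0.6064, 0.045, 0.1165]
tool_rot: [180.0, -0.0, -13.8]
force: [-1.5, -0.4, 6.0]
finger_gap: 0.0373
finger_force: 82.2
```

```bash
python3 -c "from h import *;s=r.observe();print(s['force'],s['moment'],s['position'])"
```

```text
[-1.50676859 -0.38226048  5.96011666] [-0.02115528  0.36075591 -0.04089809] [0.6064165  0.04501266 0.11650265]
```

To row units: 0.002 m / 0.25 = 0.008.

Emit:
{"op": "step_hand", "data": {"segments": {"motion": [[0,0,0.008,0,0,0],[0,0,0.008,0,0,0],[0,0,0,0,0,0],[0,0,0,0,0,0]]}, "squeeze": 110}}

```text
time_s: 25.2
position: [0.6065, 0.045, 0.1142]
tool_rot: [180.0, -0.1, -13.8]
force: [-4.9, -0.4, 13.5]
finger_gap: 0.0367
finger_force: 111.8
```

```bash
python3 -c "from h import *;s=r.observe();print(s['force'],s['moment'],s['position'])"
```

```text
[-4.89477141 -0.38228208 13.4819997 ] [0.01635777 0.7873293  0.03507502] [0.60648135 0.04498383 0.11422049]
```

Emit:
{"op": "step_hand", "data": {"segments": {"motion": [[0,0,0.004,0,0,0],[0,0,0.004,0,0,0],[0,0,0,0,0,0],[0,0,0,0,0,0]]}}}

```text
time_s: 25.6
position: [0.6065, 0.045, 0.1141]
tool_rot: [180.0, -0.1, -13.8]
force: [-7.1, -0.3, 23.3]
finger_gap: 0.0368
finger_force: 113.0
```

```bash
python3 -c "from h import *;s=r.observe();print(s['force'],s['moment'],s['position'])"
```

```text
[-7.11437447 -0.33923319 23.31678999] [ 0.02013195  1.33117793 -0.00594435] [0.60652397 0.0449967  0.11410771]
```

Emit:
{"op": "step_hand", "data": {"segments": {"motion": [[0,0,0.004,0,0,0],[0,0,0.004,0,0,0],[0,0,0,0,0,0],[0,0,0,0,0,0]]}}}

```text
time_s: 26.0
position: [0.6066, 0.045, 0.114]
tool_rot: [180.0, -0.2, -13.8]
force: [-9.5, -0.5, 33.1]
finger_gap: 0.037
finger_force: 114.2
```

```bash
python3 -c "from h import *;s=r.observe();print(s['force'],s['moment'],s['position'])"
```

```text
[-9.48066254 -0.52154265 33.06702395] [-0.01276797  1.91744112  0.01214632] [0.60657485 0.04496701 0.11402623]
```

Hard stop at 0.114, exactly the predicted home height. I'll ease to about 25 N and check the needle's angle numerically.

To row units: -0.001 m / 0.25 = -0.004.

Emit:
{"op": "step_hand", "data": {"segments": {"motion": [[0,0,-0.004,0,0,0],[0,0,0,0,0,0],[0,0,0,0,0,0]]}}}

```text
time_s: 26.3
position: [0.6066, 0.045, 0.1141]
tool_rot: [180.0, -0.1, -13.8]
force: [-8.9, -0.3, 28.6]
finger_gap: 0.037
finger_force: 113.4
```

```bash
python3 - <<'E'
from h import *
import pickle
def meas(im,c,P):
  h=cv2.cvtColor(im,cv2.COLOR_RGB2HSV);x,y=proj(c,P);k=np.zeros(h.shape[:2],np.uint8);cv2.circle(k,(int(x),int(y)),24,255,-1)
  red=(cv2.inRange(h,(0,90,50),(8,255,255))|cv2.inRange(h,(172,90,50),(180,255,255)))&k
  grn=cv2.inRange(h,(40,50,30),(90,255,255))&k
  o=[]
  for m in(red,grn): 
    ys,xs=np.nonzero(m);o.append((len(xs),xs.mean().round(1) if len(xs) else 0,ys.mean().round(1) if len(xs) else 0))
  print("hub",x.round(1),y.round(1),"red,green",o)
c=pickle.load(open("w_g2.pkl","rb"));meas(cv2.imread("pics/w_g2.png")[:,:,::-1].copy(),c,[.459,-.315,.063])
im=r.capture("wrist");cv2.imwrite("pics/end.png",im[:,:,::-1]);meas(im,cam("wrist"),[.6067,.0446,.146])
E
python3 -c "from h import *;s=r.observe();print(s['force'],s['position'],s['time_s'])"
```

```text
hub 331.4 234.7 red,green [(17, np.float64(331.0), np.float64(241.5)), (10, np.float64(324.9), np.float64(222.3))]
hub 320.7 344.5 red,green [(75, np.float64(322.6), np.float64(354.4)), (0, 0, 0)]
[-8.99732059 -0.7822704  29.76061624] [0.60658702 0.04498434 0.1141007 ] 26.35
```

```bash
python3 -c "from workcell import r;print(r.close_job())"
```

```text
the job is handed in; nothing more can be done
None
```

I handed the job in at about 26 s: the key is fully in and turned clockwise to its stop and left there, and the gauge is held home on the port with about 29 N, but I couldn't confirm the needle's reading from the camera picture.

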